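# Close the lock-cylinder drilling jig

### The arm

A 7-joint arm with a two-finger parallel gripper is mounted at the origin on a cart in front of the work surface, level with it; the furniture and walls round the work are solid. World frame = base frame: x ahead of the robot, y to its left, z up, the work surface at z = 0. Lengths are in m, angles in rad, forces in N, time in s.
With the tool pointing down it reaches from about 0.4 to 0.85 m from the base axis. Payload 6.9 kg.
Tool frame: the origin (TCP) lies midway between the tips of the shut fingers; the grasp point (between the pads) lies behind it (ctrl.pinch_z is the z of the grasp point in the tool frame, in m); z points along the fingers, y is the line along which they close (so a half turn about z gives the same grasp; the last joint's range is limited). The gripper opens to 85 mm and grips with 20 to 120 N. Pads are 22 mm wide; open, the fingers measure 114 mm over their backs; the gripper's body (76 mm by 85 mm) begins 54 mm behind the grasp point. The pads swing forward as they close: fully open they stand 13 mm farther back than shut.
Start: joints at [1.264, 0.507, -0.238, 1.5, 0.126, 1.149, -0.155], TCP at [0.251, -0.573, 0.231] pointing down, gripper open.
Joint ranges: [-3.08, 3.08], [-0.24, 2.05], [-1.43, 1.35], [0, 2.5], [-1.52, 4.66], [0.17, 1.96], [-2.89, 2.89]. Speed limits (rad/s): [2.39, 2.39, 3.14, 3.14, 3.14, 3.14, 3.14].

### API

Orientations are given as a unit quaternion [w, x, y, z].
In Python, from station import ctrl, get_state, vision, ticket, models gives the robot as it stands. Calls block until the motion is done:
- ctrl.movep(position, orientation): joint-space move of the TCP to a pose.
- ctrl.movel(position, frame=None, max_speed=0.15): straight line of the TCP; frame=None keeps the orientation; max_speed is the mean speed in m/s.
- ctrl.set_joints(angles): joint-space move.
- ctrl.ungrasp() and ctrl.close_gripper(force=None): open the fingers fully, or close them until they stop; force is the grip in N (None keeps the last).
- ctrl.pause(seconds).
- ctrl.ik(position, orientation): joint angles nearest the present ones, or None.
- get_state(): the state.
- vision.grab_frame(name): name is "scene" or "side" or "wrist"; returns (picture, depth): 384x512x3 uint8, blue, green, red; 384x512 float32, m along the optical axis (not along the pixel's ray), 0 where there is no reading.
- vision.camera_info(name): a dict with "mtx" (3x3 intrinsics, pixels), "R" (3x3) and "t" (3): a world point X has camera coordinates R X + t; the wrist camera has in their place "hand_eye" (4x4, takes a point from camera to tool coordinates, whose origin is the TCP and whose axes are the flange's). Camera axes: x right, y down, z forward; pixel columns grow to the right and rows downward; lengths in m; the calibration is good to about 2 mm. The wrist camera is an equidistant fisheye: a pixel r from the principal point sees the ray r / f radians off the axis. A picture is of the moment at which its call begins: read the wrist's pose just before it. camera_info takes no time and is no camera call.
A pose or a line that the arm cannot do raises ctrl.Unreachable and nothing moves.
- ticket.close_job(): hands the job in; it is judged then, once.
Trained networks look in the newest picture that a camera, given by its name, has taken for a name from the list of things; names that differ only in an ending like _2 or _b are one class to them, and where a whole thing is asked for, a point or a joint stands for the part that bears it (a point fixed in the world has none). Each returns a list of dicts, best first, with "p" (0 to 1); they miss things now and then, are a little off and sometimes report something else, mostly with a low value. They report only what shows in the picture. A call takes as long as a camera call.
- models.recognise(camera, target): "point" ([column, row] in pixels, amid what is visible of it).
- models.masks_of(camera, target): "mask" (384x512 bool, what is visible of it) and "point" ([column, row] in pixels, amid what is visible of it).
The state is a dict: "time": time; "qpos": joint angles; "qd": joint speeds; "tau": joint torques, N m; "tcp_pos": TCP position; "eef_rot": TCP orientation; "contact_force": force on the tool from outside, world axes, zero at the start; "wrist_torque": the same for the moment, N m; "width": finger opening in m; "gripper_force": force on a finger pad.
Only numpy, scipy, OpenCV 4.12 (cv2) and the standard library are available. Lean on these libraries where they do the work, as an engineer would, in place of code of your own. Each camera call takes 0.05 s, during which the arm holds its last target. There are 200 camera calls.

### The job

A lock cylinder lies ready in the two-pin drilling jig on the bench. Of the two loose plates, take the one whose holes match the spacing of the jig's guide pins, pick it up by its upright grip, and lower it gently and level over both pins until it lies flush on the jig's two end blocks; then let go. Leave the other plate where it lies.

Things in the scene. Friction and masses are not known exactly. Their poses are not given: they have to be found in the camera images.
- jig: Drilling jig, fixed on the wooden board (board top 36 mm above the bench): dark base 74 x 132 x 16 mm, on it two steel end blocks 60 x 26 mm, tops 42 mm above the board, a lock cylinder lying lower between them. On the blocks two guide pins 14 mm thick at y = +40 and -40 mm, x = 0, rising 38 mm (16 straight, then tapering). Origin: centre of underside, on the board; z up, y along the pin line.
- top_plate: The jig's loose top plate, lying flat on the board: the longer of two steel plates, 60 x 116 x 12 mm (x, y, z), 0.28 to 0.56 kg, with two through holes 22 mm wide at y = +40 and -40 mm (80 mm apart). Fits either way round. A dark steel grip stands in its middle. Origin: centre of the underside; z up, y along the line of holes.
- top_plate_grip (a point): Centre of the top plate's grip, a solid upright block 22 mm thick (x), 28 mm long (y), standing 48 mm above the plate. The point lies 36 mm above the plate's underside (24 mm above its upper face), at the plate's middle; axes as the plate's. With the plate fully down it is 78 mm above the jig's origin.
- short_plate_grip (a point): Grip centre, 36 mm above the plate's underside, of the wrong plate: same make and grip, but only 88 mm long with holes 56 mm apart (along y), too close for the jig's pins. The two plates lie side by side in front of the jig; which is left and which right varies. (Beyond them to the right the vice rises 0.15 m and the bench grinder 0.3 m above the bench.)

How it is judged:
By the outcome, as a careful person would: the job done as asked, in the order asked, and still so for the second after the job is handed in, with the robot touching nothing.
It also fails if it takes over 38 s, if anything falls off the work surface, if the arm or the gripper's body presses on something with over 40 N, if the wrist force passes 120 N, or if a joint passes its speed limit or range.

## Working session

There is one attempt and no reset: what is moved stays moved. The work goes in short steps, each a Python script; the robot and the scene stay as the last script left them, time stands still between calls to the robot, and variables do not carry over. Pictures are saved under pics/ and viewed, at most 10 in all, crops included, and the job is handed in when it is done.

```bash
mkdir -p pics; cat > h.py <<'E'
import numpy as np, cv2
from station import ctrl,get_state,vision,ticket,models
def cloud(name,d):
    c=vision.camera_info(name);K=np.array(c['mtx']);v,u=np.mgrid[:384,:512]
    P=np.stack([(u-K[0,2])/K[0,0]*d,(v-K[1,2])/K[1,1]*d,d],-1)
    return (P-np.array(c['t']))@np.array(c['R'])   # world, per pixel
E
python3 - <<'E'
from h import *
ims=[]
for n in ("scene","side"):
    im,d=vision.grab_frame(n);W=cloud(n,d);ims.append(im);np.savez(n,im=im,d=d)
    for t in ("jig","top_plate","top_plate_grip","short_plate_grip"):
        for r in models.masks_of(n,t)[:2]:
            m=r['mask']&(d>0);P=W[m]
            print(n,t,round(r['p'],2),np.round(r['point']),m.sum(),np.round(np.percentile(P,[2,50,98],axis=0),3).tolist() if len(P) else '')
cv2.imwrite('pics/a.png',ims[0]);cv2.imwrite('pics/b.png',ims[1])
s=get_state();print(s['time'],s['eef_rot'],ctrl.pinch_z,s['contact_force'])
E
```

```text
scene jig 0.82 [273. 179.] 1450 [[0.524, 0.133, 0.04], [0.554, 0.188, 0.065], [0.599, 0.253, 0.105]]
scene top_plate 0.94 [218. 198.] 902 [[0.384, 0.153, 0.039], [0.416, 0.201, 0.049], [0.454, 0.266, 0.097]]
scene top_plate_grip 0.89 [216. 203.] 1005 [[0.383, 0.154, 0.036], [0.415, 0.201, 0.049], [0.455, 0.277, 0.097]]
scene short_plate_grip 0.69 [245. 242.] 906 [[0.398, 0.01, 0.039], [0.423, 0.041, 0.049], [0.462, 0.094, 0.098]]
side jig 0.85 [227. 193.] 2249 [[0.523, 0.14, 0.038], [0.548, 0.202, 0.06], [0.597, 0.264, 0.104]]
side top_plate 0.74 [220. 255.] 2166 [[0.38, 0.16, 0.035], [0.411, 0.215, 0.047], [0.454, 0.272, 0.095]]
side top_plate_grip 0.65 [219. 253.] 2133 [[0.38, 0.159, 0.035], [0.411, 0.214, 0.047], [0.454, 0.273, 0.095]]
side short_plate_grip 0.66 [310. 243.] 1545 [[0.398, 0.012, 0.036], [0.422, 0.055, 0.047], [0.461, 0.095, 0.096]]
0.5 [-6.19419952e-05  9.78781596e-01  2.04906281e-01 -1.05574820e-05] -0.0187 [ 0.08870793 -0.00210149  0.03044307]
```

View pics/a.png

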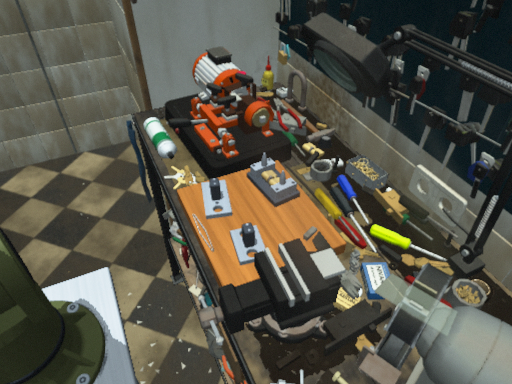

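View pics/b.png

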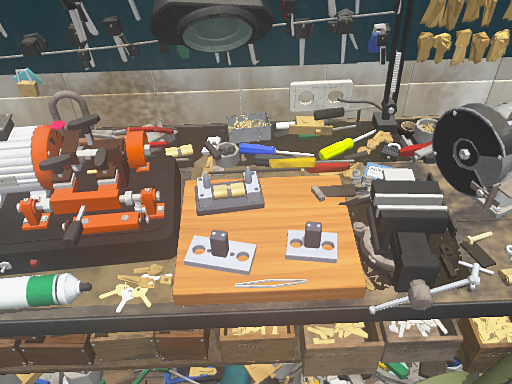

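The longer plate is the left one: at (220,255) in the side view and (216,200) in the scene view. The short plate is at (312,245), and the jig is behind them at (228,193). Next I fit poses from the depth data.

```bash
python3 - <<'E'
from h import *
C=[]
for n in ("scene","side"):
    f=np.load(n+'.npz');P=cloud(n,f['d'])[f['d']>0];C.append(P)
def sel(P,c,r,z0,z1):
    return P[(np.hypot(*(P[:,:2]-c).T)<r)&(P[:,2]>z0)&(P[:,2]<z1)]
for nm,Q in (("scene",C[0]),("side",C[1]),("both",np.vstack(C))):
    for lab,c,r,z0,z1 in (("plate",(.415,.215),.075,.043,.053),("grip",(.415,.215),.05,.06,.105),("griptop",(.415,.215),.05,.09,.105),("short",(.425,.05),.06,.043,.053),("blocks",(.56,.197),.085,.074,.083),("pinA",(.56,.237),.04,.085,.13),("pinB",(.56,.157),.04,.085,.13)):
        S=sel(Q,c,r,z0,z1)
        if len(S)<4: print(nm,lab,len(S));continue
        R=cv2.minAreaRect(S[:,:2].astype(np.float32)*1000)
        print(nm,lab,len(S),np.round(R[0],1),np.round(R[1],1),round(R[2],1),'zmed',np.round(np.median(S[:,2]),4),'zmax',np.round(S[:,2].max(),4))
A=np.vstack(C);T=A[(A[:,0]>.1)&(A[:,0]<.85)&(abs(A[:,1])<.8)&(A[:,2]>.2)]
for z0 in np.arange(.2,1.2,.1):
    S=T[(T[:,2]>z0)&(T[:,2]<z0+.1)]
    if len(S): print(round(z0,1),len(S),np.round(np.percentile(S,[1,50,99],axis=0),2).tolist())
E
```

```text
scene plate 678 [405.4 217.6] [120.5  88.8] 76.1 zmed 0.0488 zmax 0.0527
scene grip 183 [419.1 212.9] [30.9 21.8] 75.8 zmed 0.0897 zmax 0.099
scene griptop 91 [419.1 212.9] [31.  21.5] 76.5 zmed 0.096 zmax 0.099
scene short 580 [430.9  51.4] [90.2 60.1] 81.1 zmed 0.0487 zmax 0.0528
scene blocks 361 [563.7 199.5] [ 60.4 121. ] 6.2 zmed 0.0785 zmax 0.0829
scene pinA 55 [558.3 238.9] [ 9.9 11.4] 26.0 zmed 0.099 zmax 0.1174
scene pinB 59 [566.1 158.5] [ 9.1 13.4] 37.0 zmed 0.0996 zmax 0.1164
side plate 1414 [419.9 216. ] [116.7  62.7] 76.1 zmed 0.0469 zmax 0.0529
side grip 380 [418.6 215.5] [28.3 24. ] 81.2 zmed 0.0869 zmax 0.098
side griptop 173 [419.  215.7] [28.2 23.1] 79.5 zmed 0.0945 zmax 0.098
side short 951 [431.6  53.8] [87.3 64. ] 81.2 zmed 0.0468 zmax 0.053
side blocks 448 [564.  202.5] [ 62.7 117.6] 6.8 zmed 0.0769 zmax 0.083
side pinA 81 [556.7 241.7] [ 8.6 13.1] 3.2 zmed 0.0987 zmax 0.1149
side pinB 80 [566.6 162.2] [11.7  9.4] 84.0 zmed 0.0995 zmax 0.1147
both plate 2092 [406.3 217.4] [120.5  90. ] 75.7 zmed 0.0475 zmax 0.0529
both grip 563 [418.1 214. ] [32.7 24.1] 76.5 zmed 0.088 zmax 0.099
both griptop 264 [418.7 213.5] [32.6 23.3] 79.5 zmed 0.0949 zmax 0.099
both short 1531 [431.5  51.9] [91.4 63.8] 81.5 zmed 0.0475 zmax 0.053
both blocks 809 [564.6 200.2] [ 62.6 122.3] 6.4 zmed 0.0775 zmax 0.083
both pinA 136 [557.5 240.5] [ 9.9 15. ] 27.0 zmed 0.0988 zmax 0.1174
both pinB 139 [566.9 160.3] [10.1 15.7] 0.7 zmed 0.0996 zmax 0.1164
0.2 23168 [[0.39, -0.39, 0.2], [0.78, -0.01, 0.25], [0.85, 0.79, 0.3]]
0.3 13895 [[0.4, -0.28, 0.3], [0.72, 0.17, 0.35], [0.85, 0.79, 0.4]]
0.4 2948 [[0.7, -0.11, 0.4], [0.8, 0.02, 0.42], [0.85, 0.27, 0.5]]
0.5 55 [[0.8, -0.04, 0.5], [0.8, -0.04, 0.5], [0.81, -0.02, 0.51]]
```

```bash
cat >> h.py <<'E'
from scipy.spatial.transform import Rotation as Rn
def quat(yaw_y):  # tool down, tool y axis at angle yaw_y
    y=np.array([np.cos(yaw_y),np.sin(yaw_y),0]);z=np.array([0,0,-1.]);x=np.cross(y,z)
    return np.roll(Rn.from_matrix(np.c_[x,y,z]).as_quat(),1)
E
python3 - <<'E'
from h import *
A=np.vstack([cloud(n,np.load(n+'.npz')['d']).reshape(-1,3)[np.load(n+'.npz')['d'].ravel()>0] for n in("scene","side")])
g=A[(A[:,2]>.18)&(A[:,2]<.9)]
H=np.full((10,18),0.)
L=np.full((10,18),9.)
for p in g:
    i=int((p[0]-.3)//.06);j=int((p[1]+.54)//.06)
    if 0<=i<10 and 0<=j<18: H[i,j]=max(H[i,j],p[2]);L[i,j]=min(L[i,j],p[2])
print('cols y from',-.54);
for i in range(10): print(round(.3+.06*i,2),' '.join('  --   ' if H[i,j]==0 else f'{L[i,j]:.2f}/{H[i,j]:.2f}'[0:9] for j in range(18)))
d=np.deg2rad
for nm,p,y0 in (("pick",[.4188,.2145,.2],-13.7),("place",[.5627,.2004,.2],6.6)):
    for k in (0,180):
        q=ctrl.ik(p,quat(d(y0+k)));print(nm,k,None if q is None else np.round(q,2))
q=ctrl.ik([.251,-.573,.42],get_state()['eef_rot']);print(None if q is None else np.round(q,2))
E
```

```text
cols y from -0.54
0.3   --      --      --      --      --      --      --      --      --      --      --      --      --      --      --      --      --      --   
0.36   --      --      --      --      --      --      --      --      --      --      --      --      --      --      --      --      --      --   
0.42   --      --      --    0.29/0.30 0.28/0.30   --      --      --      --      --      --      --      --      --      --      --      --      --   
0.48   --      --      --    0.18/0.30 0.18/0.29   --      --      --      --      --      --      --      --      --      --    0.18/0.18 0.18/0.18 0.18/0.18
0.54   --      --    0.18/0.20 0.18/0.20 0.18/0.22 0.18/0.22   --      --      --      --      --      --      --      --      --    0.18/0.18 0.18/0.22 0.18/0.20
0.6   --      --    0.20/0.20 0.18/0.20 0.18/0.22 0.18/0.21   --      --      --      --      --      --      --      --      --      --    0.18/0.22 0.18/0.20
0.66   --      --      --      --      --      --      --      --      --      --    0.34/0.36 0.30/0.39 0.30/0.40 0.29/0.41 0.31/0.38   --      --      --   
0.72   --      --      --      --      --      --      --      --      --    0.40/0.42 0.28/0.43 0.26/0.42 0.26/0.40 0.27/0.41 0.28/0.31   --      --      --   
0.78   --      --    0.18/0.23 0.18/0.32 0.18/0.32 0.18/0.31 0.18/0.39 0.21/0.42 0.19/0.51 0.18/0.49 0.26/0.44 0.19/0.38 0.20/0.38 0.21/0.37 0.22/0.40 0.21/0.29 0.23/0.37 0.18/0.37
0.84   --    0.18/0.25 0.18/0.30 0.18/0.31 0.18/0.30 0.18/0.31 0.18/0.30 0.18/0.41 0.18/0.49 0.18/0.48 0.18/0.47 0.18/0.46 0.18/0.44 0.18/0.42 0.18/0.41 0.18/0.39 0.18/0.38 0.18/0.36
pick 0 [ 0.31  0.56 -1.3   1.93  0.6   1.12 -1.47]
pick 180 [ 0.29  0.52 -1.22  1.93  0.56  1.09  1.73]
place 0 [ 0.19  0.64 -1.    1.62  0.57  1.2  -0.81]
place 180 [ 0.28  0.74 -1.23  1.62  0.72  1.31  2.19]
[ 1.25  0.44 -0.25  1.11  0.1   1.61 -0.12]
```

```bash
python3 - <<'E'
from h import *
s=get_state()
ctrl.movep([.18,-.41,.36],s['eef_rot'])
s=get_state();q=np.array(s['qpos']);print(s['time'],np.round(q,2),s['tcp_pos'])
q[0]-=.15;ctrl.set_joints(q);p=get_state()['tcp_pos'];print(p)
az=np.arctan2(p[1],p[0])
if az>np.arctan2(-.41,.18):
    q[0]-=np.deg2rad(24)-az;ctrl.set_joints(q)
s=get_state();print(s['time'],np.round(s['qpos'],2),s['tcp_pos'])
for p,y0 in (([.4188,.2145,.2],-13.7),([.5627,.2004,.2],6.6)):
    for k in (0,180):
        q=ctrl.ik(p,quat(np.deg2rad(y0+k)));print(k,None if q is None else np.round(q,2))
E
```

```text
1.3833 [ 1.33  0.14 -0.27  1.69  0.04  1.31 -0.1 ] [ 0.1800985  -0.41069751  0.35950754]
[ 0.24109288 -0.37920256  0.35800423]
3.8583 [-0.24  0.14 -0.27  1.69  0.04  1.31 -0.1 ] [0.41074163 0.18002749 0.35947286]
0 [-0.36  0.3  -0.22  1.94  0.08  0.91 -0.86]
180 [-0.06  0.34 -0.62  1.94  0.25  0.94  2.1 ]
0 [-0.25  0.49 -0.2   1.62  0.11  1.04 -0.37]
180 [ 0.05  0.56 -0.71  1.62  0.4   1.11  2.49]
```

```bash
cat >> h.py <<'E'
def wcloud():
    s=get_state();im,d=vision.grab_frame('wrist');c=vision.camera_info('wrist');K=np.array(c['mtx']);E=np.array(c['hand_eye'])
    v,u=np.mgrid[:384,:512];a=(u-K[0,2])/K[0,0];b=(v-K[1,2])/K[1,1];th=np.hypot(a,b)+1e-9
    k=np.tan(np.minimum(th,1.4))/th
    P=np.stack([a*k*d,b*k*d,d],-1)@E[:3,:3].T+E[:3,3]
    q=s['eef_rot'];R=Rn.from_quat([q[1],q[2],q[3],q[0]]).as_matrix()
    W=P@R.T+np.array(s['tcp_pos']);W[d<=0]=np.nan
    return im,W
def rect(W,c,r,z0,z1):
    P=W.reshape(-1,3);S=P[(np.hypot(*(P[:,:2]-c).T)<r)&(P[:,2]>z0)&(P[:,2]<z1)]
    if len(S)<5: return len(S)
    R=cv2.minAreaRect(S[:,:2].astype(np.float32)*1000)
    return len(S),np.round(R[0],1),np.round(R[1],1),round(R[2],1),'z',round(float(np.median(S[:,2])),4),'mean',np.round(S.mean(0)[:2],4)
E
python3 - <<'E'
from h import *
ctrl.movep([.4188,.2145,.2],quat(np.deg2rad(-13.7)))
im,W=wcloud();cv2.imwrite('pics/c.png',im)
for a in (("plate",(.419,.215),.075,.043,.053),("griptop",(.419,.215),.05,.09,.105),("blocks",(.563,.2),.085,.072,.084),("pinA",(.558,.24),.025,.088,.13),("pinB",(.567,.16),.025,.088,.13)): print(a[0],rect(W,*a[1:]))
s=get_state();print(s['time'],s['tcp_pos'],np.round(s['contact_force'],1))
E
```

```text
plate (4733, array([407.4, 217.6]), array([115.9,  89.8]), 76.1, 'z', 0.0488, 'mean', array([0.4222, 0.2184]))
griptop (728, array([422., 215.]), array([27.2, 22. ]), 76.7, 'z', 0.0964, 'mean', array([0.4222, 0.216 ]))
blocks (2436, array([566. , 200.9]), array([ 60.7, 118.5]), 6.4, 'z', 0.0786, 'mean', array([0.5615, 0.2092]))
pinA (266, array([558.9, 241.4]), array([14.2,  8.6]), 69.4, 'z', 0.1029, 'mean', array([0.5584, 0.2419]))
pinB (243, array([568.5, 162.9]), array([13.2,  9.9]), 61.5, 'z', 0.1023, 'mean', array([0.5681, 0.1638]))
4.6583 [0.41988973 0.21434462 0.20116465] [-0.3  0.  -0.2]
```

View pics/c.png

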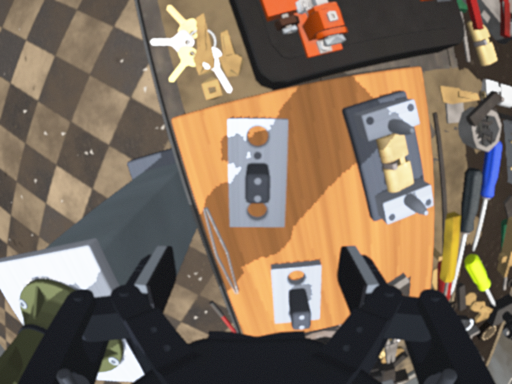

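The wrist view shows the long plate at (258,170) with its grip at (258,183). The jig is at (395,160), pins at (402,127) and (417,203). Positions agree with the first estimate within 3 mm, so I grasp now.

```bash
python3 - <<'E'
from h import *
Q=quat(np.deg2rad(-13.6))
ctrl.movel([.4208,.2148,.056],Q,max_speed=.1)
print(np.round(get_state()['contact_force'],1))
ctrl.close_gripper(70)
s=get_state();print(s['time'],s['width'],s['gripper_force'],s['tcp_pos'],np.round(s['contact_force'],1))
if s['width']>.015:
    p=np.array(s['tcp_pos']);ctrl.movel([p[0],p[1],.19],None,max_speed=.12)
    im,W=wcloud();cv2.imwrite('pics/d.png',im);np.save('w1',W)
    s=get_state();print(s['time'],s['width'],s['tcp_pos'],np.round(s['contact_force'],1),np.round(s['wrist_torque'],2))
    for a in (("plate",(.42,.215),.075,.172,.19),("blocks",(.563,.2),.085,.072,.084),("pinA",(.558,.24),.025,.088,.13),("pinB",(.567,.16),.025,.088,.13)): print(a[0],rect(W,*a[1:]))
    m=(np.hypot(W[...,0]-.42,W[...,1]-.215)<.075);print(np.nanpercentile(W[m][:,2],[5,25,50,75,95]))
E
```

```text
[-0.1 -0.2  0. ]
6.85 0.021229040365755784 69.30930733680725 [0.42081571 0.21486087 0.05619565] [-1.6 -0.3  4.2]
8.1667 0.02132949558192183 [0.42038566 0.21459263 0.18924697] [ 0.6 -0.5 -4.4] [0.02 0.01 0.08]
plate (9959, array([421.1, 214.1]), array([116.5,  60.5]), 76.2, 'z', 0.1818, 'mean', array([0.4282, 0.243 ]))
blocks (2581, array([565.9, 201. ]), array([ 60.5, 118.3]), 6.6, 'z', 0.0786, 'mean', array([0.5615, 0.2096]))
pinA (291, array([559.7, 240.9]), array([10.4, 12.5]), 9.9, 'z', 0.103, 'mean', array([0.5584, 0.2419]))
pinB (266, array([568.8, 162.8]), array([13.4,  9.3]), 51.8, 'z', 0.102, 'mean', array([0.5682, 0.1639]))
[0.03670856 0.18225539 0.2469206  0.27399143 0.28640515]
```

View pics/d.png

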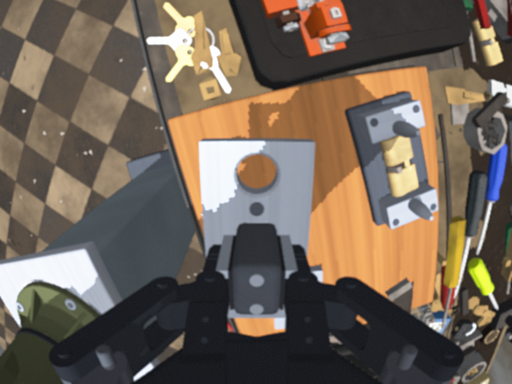

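Plate held level and centred in the grip, with the hole showing at (257,172). Moving it above the pins.

```bash
cat >> h.py <<'E'
def cmp(c=(.564,.201),zt=.16):
    zu=zt-.02
    for n in ("scene","side"):
        im,d=vision.grab_frame(n);W=cloud(n,d);W[d<=0]=np.nan
        cv2.imwrite(f'pics/{n}_{int(get_state()["time"]*100)}.png',im[110:270,150:360].repeat(3,0).repeat(3,1))
        print(n,'plate',rect(W,c,.08,zu+.008,zu+.017),'grip',rect(W,c,.04,zu+.022,zu+.065))
    im,W=wcloud();print('wrist plate',rect(W,c,.08,zu+.007,zu+.017));return im,W
E
python3 - <<'E'
from h import *
ctrl.movel([.564,.2012,.165],quat(np.deg2rad(6.6)),max_speed=.1)
s=get_state();print(s['time'],s['tcp_pos'])
im,W=cmp(zt=s['tcp_pos'][2]);cv2.imwrite('pics/e.png',im)
print(s['contact_force'],s['width'])
import glob;print(glob.glob('pics/*'))
a=cv2.imread(sorted(glob.glob('pics/scene_*'))[-1]);b=cv2.imread(sorted(glob.glob('pics/side_*'))[-1])
cv2.imwrite('pics/f.png',cv2.resize(np.hstack([cv2.resize(a[60:360],(400,300)),cv2.resize(b[60:360],(400,300))]),(800,300)))
E
```

```text
9.775 [0.56354989 0.2014583  0.16521263]
scene plate (580, array([562.9, 201.5]), array([ 63. , 119.8]), 6.1, 'z', 0.1574, 'mean', array([0.5576, 0.1861])) grip (344, array([566.5, 198.5]), array([59.7, 26.2]), 14.0, 'z', 0.192, 'mean', array([0.5601, 0.1919]))
side plate (1051, array([562.6, 202.5]), array([ 63.2, 116.2]), 6.2, 'z', 0.1558, 'mean', array([0.5584, 0.2023])) grip (200, array([551.4, 205.7]), array([33.3, 27.8]), 68.4, 'z', 0.1828, 'mean', array([0.5452, 0.2019]))
wrist plate (9624, array([564.4, 200.7]), array([ 60.7, 116.8]), 6.3, 'z', 0.1577, 'mean', array([0.5611, 0.2302]))
[-0.22361652  0.05860044 -3.23429318] 0.020966758482139955
['pics/side_987.png', 'pics/a.png', 'pics/c.png', 'pics/d.png', 'pics/e.png', 'pics/scene_982.png', 'pics/b.png']
```

View pics/e.png

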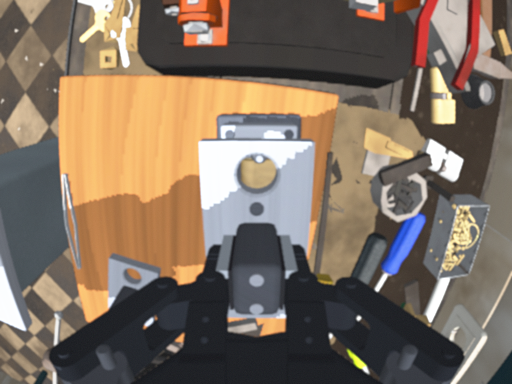

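View pics/f.png

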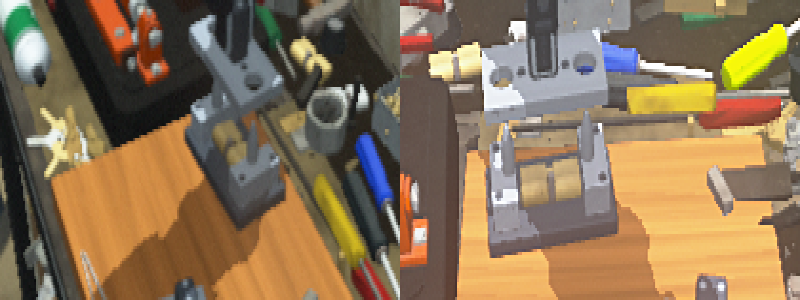

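The plate sits over the jig, both holes above their pins; through the front hole at (257,170) the pin tip is visible. Comparing plate to blocks in each camera gives a correction of about +1.2 mm x and -0.7 mm y. Lowering in steps with a force check.

```bash
python3 - <<'E'
from h import *
Q=quat(np.deg2rad(6.6));p0=[.5652,.2006]
f0=np.array(get_state()['contact_force'])
for z in (.14,.127,.12,.113,.107,.103,.101,.1,.099,.0985,.098,.0975,.097):
    ctrl.movel([*p0,z],Q,max_speed=.05 if z>.108 else .025)
    s=get_state();df=np.array(s['contact_force'])-f0
    print(z,round(s['time'],2),np.round(s['tcp_pos'],4),np.round(df,1),np.round(s['wrist_torque'],2))
    if df[2]>4 or np.hypot(df[0],df[1])>6: break
E
```

```text
0.14 10.57 [0.5652 0.2006 0.1398] [-1.3  0.5  0.6] [0.03 0.02 0.02]
0.127 10.98 [0.5649 0.2005 0.1266] [-0.7 -0.2  0.1] [0.04 0.03 0.02]
0.12 11.28 [0.5649 0.2005 0.1196] [-1.   0.6 -0. ] [-0.   -0.01 -0.03]
0.113 11.57 [0.5649 0.2004 0.1125] [-0.1 -0.3  0.1] [-0.    0.01 -0.01]
0.107 11.96 [0.5651 0.2006 0.1068] [0.1 0.5 0.5] [-0.02 -0.01 -0.04]
0.103 12.27 [0.565  0.2005 0.1028] [-1.3 -0.   0.6] [-0.01  0.03  0.  ]
0.101 12.52 [0.5651 0.2006 0.1009] [-0.7  0.6 -0. ] [-0.02  0.03 -0.01]
0.1 12.77 [0.5652 0.2006 0.0999] [-0.9  0.6 -0.1] [-0.02 -0.04  0.01]
0.099 13.02 [0.5652 0.2006 0.0989] [-1.7  0.  -0.6] [ 0.01 -0.01 -0.01]
0.0985 13.27 [0.5652 0.2006 0.0985] [-0.6  0.7  0.4] [ 0.04 -0.01  0.05]
0.098 13.52 [0.5653 0.2006 0.0983] [-2.1 -0.7  3.9] [-0.07  0.18 -0.01]
0.0975 13.77 [0.5653 0.2006 0.0983] [-3.1 -0.3  8.9] [-0.21  0.55  0.02]
```

Contact came at TCP z 0.0983, against 0.0982 expected for flush. Releasing, backing off and checking.

```bash
python3 - <<'E'
from h import *
ctrl.ungrasp();p=get_state()['tcp_pos']
ctrl.movel([p[0],p[1],.2],None,max_speed=.1)
s=get_state();print(s['time'],s['width'],np.round(s['contact_force'],1))
im,W=wcloud()
P=W.reshape(-1,3);P=P[(np.hypot(P[:,0]-.565,P[:,1]-.2)<.075)&(P[:,2]>.08)&(P[:,2]<.096)]
A=np.c_[P[:,:2]-[.565,.2],np.ones(len(P))];print('tilt,z',np.round(np.linalg.lstsq(A,P[:,2],rcond=None)[0],4))
print(rect(W,(.565,.2),.075,.083,.096),rect(W,(.42,.215),.075,.043,.053))
b,_=vision.grab_frame('side')
cv2.imwrite('pics/g.png',np.hstack([cv2.resize(im,(400,300)),cv2.resize(b[140:275,140:320],(400,300))]))
E
```

```text
15.5833 0.08512748368827404 [ 0.2 -0.2  0.4]
tilt,z [-0.0007 -0.0041  0.0906]
(6227, array([566.1, 200. ]), array([ 60.8, 117. ]), 6.5, 'z', 0.0908, 'mean', array([0.565 , 0.2072])) (11, array([357.5, 179.4]), array([ 5.8, 12.2]), 4.3, 'z', 0.0437, 'mean', array([0.3582, 0.1802]))
```

View pics/g.png

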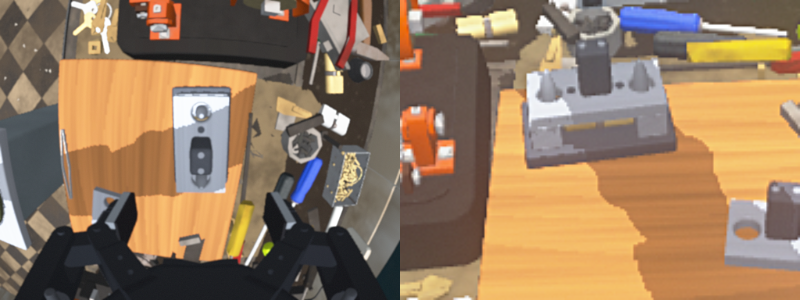

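The plate lies level (top at 0.0906 m, tilt under 0.5%), with both pins through its holes at (545,85) and (638,75). The short plate is still where it lay.

```bash
python3 -c "
from h import *
print(ticket.close_job())"
```

```text
the job is handed in; nothing more can be done
None
```

The long top plate is on the jig, flush on both end blocks with both pins through its holes; I let go, left the short plate where it lay, and handed the job in at about 16 s of the 38 s allowed.

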